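# Twist-lock a bag hanger into the mounting channel

## Robot

A 6-joint arm with a two-finger parallel gripper is mounted at the origin on the work surface. World frame = base frame: x ahead of the robot, y to its left, z up, the work surface at z = 0. Lengths are in m, angles in rad, forces in N, time in s.
With the tool pointing down it reaches from about 0.375 to 0.9 m from the base axis. Payload 3.1 kg.
Tool frame: the origin (TCP) lies at the very end of the fingers, on their centre line; the grasp point (between the pads) lies 19 mm behind it (manip.tcp_to_grasp is the distance from the TCP to the grasp point, in m); z points along the fingers, y is the line along which they close (so a half turn about z gives the same grasp; the last joint's range is limited). The gripper opens to 85 mm and grips with 20 to 120 N. Pads are 22 mm wide; open, the fingers measure 114 mm over their backs; the gripper's body (76 mm by 85 mm) begins 54 mm behind the grasp point. The pads swing forward as they close: fully open they stand 13 mm farther back than shut.
Start: joints at [-1.377, 0.527, 1.433, -0, 1.181, -0.178], TCP at [0.228, -0.582, 0.231] pointing down, gripper open.
Joint ranges: [-3.08, 3.08], [-0.75, 2.2], [0.22, 2.44], [-1.43, 4.57], [0, 2.65], [-2.85, 2.85]. Speed limits (rad/s): [2.79, 2.79, 3.14, 3.14, 3.14, 3.14].

## Interface

Orientations are given as a unit quaternion [x, y, z, w].
In Python, from station import manip gives the robot as it stands. The module is installed in compiled form; this text tells all that it offers.
- The arm moves only by the tool step_arm, never from a script. Its argument "commands" is one flat list of numbers, 6 for each row, row after row: the shift along the tool's x, y, z in m, then the turn, a rotation vector about the tool's x, y, z in degrees. A call has exactly 10 rows; each row is the pose to reach, as a shift and turn from the pose commanded when the call began, along the tool's axes at that moment; what a row does not reach only later rows make up. A row lasts 1/10 s, in which the tool goes at most 50 mm and 8.59 degrees, less where a joint would pass 70% of its speed; a pose out of reach is approached as far as the arm can. A call with a gripper value outside its range is refused whole. "jaw" is the opening in per cent of the stroke, from 0 (shut) to 100 (fully open), set as the call begins (left out, the last holds). The fingers move at their own pace and stop on an object; "grip_force" is the grip in N (left out, the last holds). Time passes only in rows, so rows that repeat a pose let the fingers close, or fill a call up. It gives the time, the measured TCP pose, the force, the opening and the grip force at its end, in the units of the state.
- manip.sense(): the state, without advancing time (a new reading comes with each control period).
- manip.snapshot(name): name is "side" or "top" or "wrist"; returns a dict with "pixels" (384x512x3 uint8, blue, green, red), "fx", "fy", "cx", "cy" (pixels), "R" (3x3) and "t" (3): a world point X has camera coordinates R X + t; the wrist camera has in their place "mount" (4x4, takes a point from camera to tool coordinates, whose origin is the TCP and whose axes are the flange's). Camera axes: x right, y down, z forward; pixel columns grow to the right and rows downward; lengths in m; the calibration is good to about 2 mm. A picture is of the moment at which its call begins: read the wrist's pose just before it. There is no depth.
- manip.sign_off(): hands the job in; it is judged then, once.
The state is a dict: "t": time; "q": joint angles; "qd": joint speeds; "tau": joint torques, N m; "tcp_pos": TCP position; "tool_rot": TCP orientation; "force": force on the tool from outside, world axes, zero at the start; "ft_torque": the same for the moment, N m; "finger_gap": opening from 0.0 (shut) to 1.0 (fully open); "gripper_force": force on a finger pad.
Only numpy, scipy, OpenCV 4.12 (cv2) and the standard library are available. Lean on these libraries where they do the work, as an engineer would, in place of code of your own. Each camera call takes 0.05 s, during which the arm holds its last target. There are 200 camera calls.

## Task

Take the loose bag hanger out of its white holder and fit it to the aluminium channel, midway between the two hangers already on it: pass its spring nut lengthwise through the slot, press it down against its spring, twist it a quarter turn and let the spring lift it so that the channel's lips sit in the nut's grooves. The channel is only roughly lined up on its bed, so find the slot by feel and never force it. Let go of the hanger and leave the other things on the bench where they are.

Things in the scene. Friction and masses are not known exactly. Their poses are not given: they have to be found in the camera images.
- hanger_grip (a point): Loose bag hanger, about 0.14 to 0.22 kg, upright in the holder. Point: centre of its black wing grip, 44 (x) x 16 (y) x 30 (z) mm; grasp across y; z up. A 5 mm wire loop, 33 mm wide in the x-z plane, tops it, up to 35 mm above this point. Below the wing, a stem 14 mm thick, from 15 to 41 mm under this point, ends in the steel nut, whose underside is 51 mm under this point.
- nut (a point): Centre of the underside of the hanger's nut (same axes). Nut 37 (x, long) x 20 (y) x 10 mm thick, its end corners cut back: largest radius 20 mm, so it can turn inside the channel. Two grooves 7 mm wide and 3 mm deep cross its top face, 9 to 16 mm either side of the centre. A sprung round plunger, 10 mm in diameter, stands out below.
- nut_spring (a joint): Compression of the plunger under the nut, 0 to 0.0115 m. At 0 its foot is 19 mm below the nut's underside, 70 mm below the grip point. It needs 4 N to start moving and 0.8 N more per mm: 9 N at 6 mm (nut seated), 11 N at 9 mm (nut just free to turn below the lips), 13 N at 11.5 mm, where it is solid. It springs back by itself.
- bed: Grey bed plate fixed on the bench, 400 (x) x 110 (y) x 12 mm; origin at the centre of its underside, x along the channel. The aluminium C-channel, 340 x 48 x 30 mm, lies on it slot upward, rigid, parallel and centred in x. Only the bed is measured: the channel sits up to 8 mm off in y either way and is packed up 0 to 8 mm, so its lip tops are 42 to 50 mm above the bench.
- place (a point): On the bed's top, centre: where along the channel the hanger goes. Fitted hangers stand at x = -120 and +120 mm, same kind, wings across. Slot 22 mm wide; lips 3 mm thick with edges turned down to 7 mm below the lip top; inner floor 27 mm below it; inside 42 mm wide. Seated: nut across, underside 14 mm below and wing centre 37 mm above lip top; the grooves allow some 0.25 rad of turn.
- holder: White plastic holder fixed to the bench, 84 x 60 x 32 mm, origin at the centre of its underside. The hanger's nut rests in a pocket 8 mm deep (40 x 23 mm, long side along x) in its top, the wing centre 75 mm above the bench; the plunger hangs in a hole below, so lift straight up by 30 mm or more before moving sideways.
- vial_mid (a point): Bystander: small glass jar 44 mm in diameter, 60 mm high, at half height. Leave alone.
- amber_mid (a point): Bystander: amber bottle 54 mm in diameter, 100 mm high, at half height. Leave alone.
- driver_grip (a point): Bystander: screwdriver 170 mm long lying on the bench, at its handle. Leave alone.
- scanner_mid (a point): Bystander: white hand scanner about 170 mm long lying on the bench. Leave alone.
Things that resemble listed ones, but are neither listed nor needed, are in the scene too. Of the things shaped like the part that bears hanger_grip, the bare steel one is meant.

How it is judged:
By the outcome, as a careful person would: the job done as asked, in the order asked, and still so for the second after the job is handed in, with the robot touching nothing.
It also fails if it takes over 54 s, if anything falls off the work surface, if the arm or the gripper's body presses on something with over 40 N, if the wrist force passes 120 N, or if a joint passes its speed limit or range.

## Working session

There is one attempt and no reset: what is moved stays moved. The work goes in short steps, Python scripts to look and compute and a tool call to move; the robot and the scene stay as the last step left them, time stands still between calls to the robot, and variables do not carry over. Pictures are saved under pics/ and viewed, at most 10 in all, crops included, and the job is handed in when it is done.

Besides the shell and the picture viewer there is one more tool, called as a command line: name --argument value ..., lists and objects as JSON in quotes. step_arm: Moves the arm, as the interface text tells. Its arguments: {"type":"object","properties":{"commands":{"type":"array","items":{"type":"number"}},"jaw":{"type":"number"},"grip_force":{"type":"number"}},"required":["commands"]}

```bash
mkdir -p pics; ls
python3 - <<'E'
from station import manip
import cv2,numpy as np,pickle
s=manip.sense()
print({k:np.round(v,4) for k,v in s.items()}, manip.tcp_to_grasp)
d={'sense':s}
for n in ('side','top','wrist'):
    d[n]=manip.snapshot(n); cv2.imwrite(f'pics/{n}0.png',d[n]['pixels'])
pickle.dump(d,open('d0.pkl','wb'))
for n in d:
    if n!='sense': print(n,{k:np.round(v,4).tolist() for k,v in d[n].items() if k!='pixels'})
a=np.hstack([d['side']['pixels'],d['top']['pixels']])
E
```

```text
pics
{'t': np.float64(0.0), 'q': array([-1.3765,  0.5285,  1.4339,  0.    ,  1.1814, -0.1784]), 'qd': array([ 0.0008, -0.0002, -0.0001, -0.0006, -0.0005,  0.0002]), 'tau': array([ 0.00000e+00, -4.42354e+01, -1.78025e+01, -4.00000e-04,
        8.30000e-03, -0.00000e+00]), 'tcp_pos': array([ 0.2275, -0.5813,  0.2303]), 'tool_rot': array([ 0.9827,  0.1853, -0.    , -0.0011]), 'force': array([ 0.4093, -0.7455,  1.4847]), 'ft_torque': array([-0.0219, -0.0584, -0.0185]), 'gripper_force': np.float64(0.0), 'finger_gap': np.float64(1.0005)} 0.0187
side {'fx': 417.8304, 'fy': 417.8304, 'cx': 253.8624, 'cy': 186.8374, 'R': [[-0.9947, -0.1025, -0.0122], [-0.0528, 0.607, -0.7929], [0.0887, -0.7881, -0.6092]], 't': [0.5688, 0.1102, 1.0877]}
top {'fx': 463.7646, 'fy': 463.7646, 'cx': 257.2945, 'cy': 192.3779, 'R': [[0.0023, -1.0, -0.0028], [-0.9983, -0.0021, -0.0581], [0.058, 0.0029, -0.9983]], 't': [-0.0172, 0.5762, 1.306]}
wrist {'fx': 308.9148, 'fy': 308.9148, 'cx': 250.6414, 'cy': 197.0681, 'mount': [[0.0004, -0.9599, -0.2802, 0.0719], [1.0, 0.0003, 0.0006, 0.0001], [-0.0005, -0.2802, 0.9599, -0.1416], [0.0, 0.0, 0.0, 1.0]]}
```

View pics/top0.png

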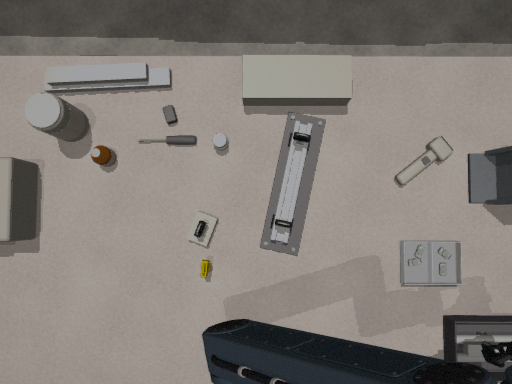

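View pics/side0.png

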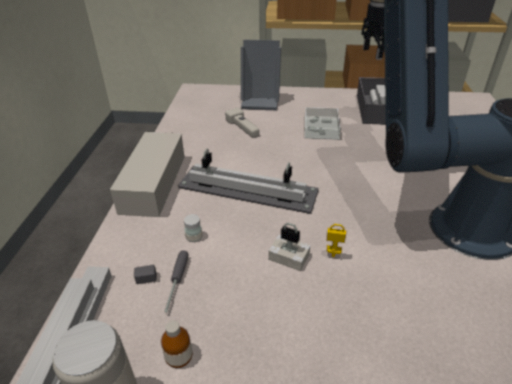

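Top: bed corners are about (293,113), (325,121), (296,254) and (263,246), fitted hangers about (301,137) and (283,223), and the holder with the black-winged hanger about (203,229). The yellow look-alike is at (206,268). Side: holder hanger about (290,235), channel from (190,175) to (310,198). I'll enlarge.

Run:
```python
import cv2,numpy as np,pickle
d=pickle.load(open('d0.pkl','rb'))
def crop(n,x,y,w,h,s):
    c=cv2.resize(d[n]['pixels'][y:y+h,x:x+w],None,fx=s,fy=s,interpolation=cv2.INTER_CUBIC)
    for i in range(0,w,10): cv2.putText(c,str(x+i),(i*s,8),0,.3,(0,0,255),1); cv2.line(c,(i*s,9),(i*s,14),(0,0,255),1)
    for i in range(0,h,10): cv2.putText(c,str(y+i),(0,i*s+4),0,.3,(0,0,255),1)
    return c
A=crop('top',255,105,80,155,3.8.__int__()) if 0 else crop('top',255,108,75,150,4)  #300x600
B=crop('top',180,200,50,50,6) #300x300
C=crop('side',265,215,50,50,6)
im=np.zeros((600,600,3),np.uint8); im[:,:300]=A; im[:300,300:]=B; im[300:,300:]=C
cv2.imwrite('pics/c1.png',im)
cv2.imwrite('pics/c2.png',crop('side',175,145,150,70,5))
```

```text
(no output)
```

View pics/c1.png

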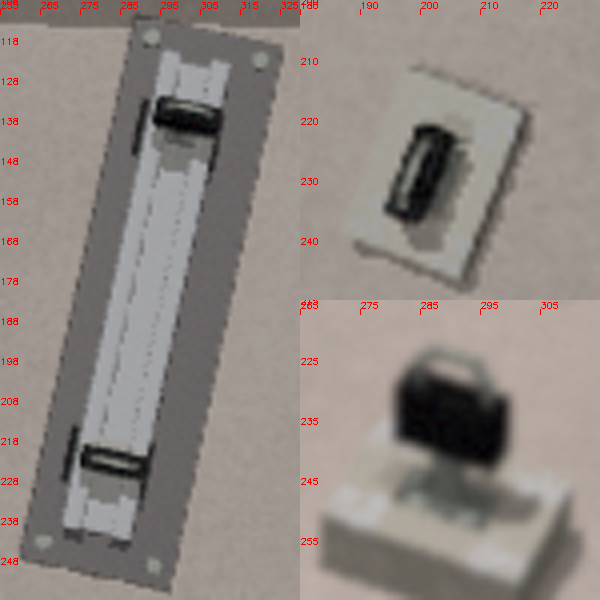

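View pics/c2.png

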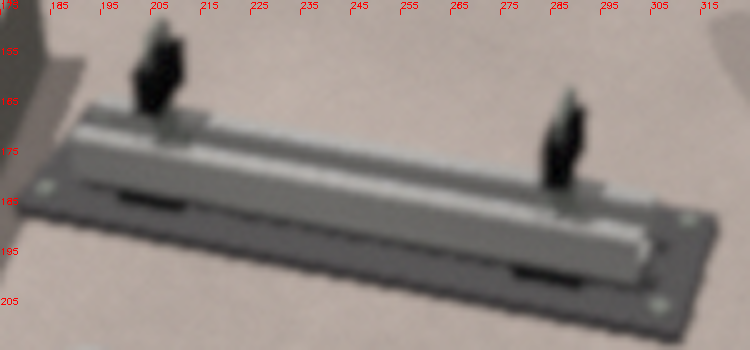

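Crop (top): bed corners about (289.2,111.7), (325.7,119.7), (297.7,256) and (260,248). Wing centre is about (200,228.7), with its long axis along the holder's long edge. Holder top corners are about (199.7,211), (217.8,218), (208,246.7) and (189.5,239). Side: wing centre about (290.3,234.7).

```bash
cat > h.py <<'E'
import numpy as np,cv2,pickle
from scipy.spatial.transform import Rotation as Rn
from scipy.optimize import least_squares
def cam(v,s=None):
    if 'mount' in v:
        T=np.eye(4);T[:3,:3]=Rn.from_quat(s['tool_rot']).as_matrix();T[:3,3]=s['tcp_pos']
        M=np.linalg.inv(T@np.array(v['mount']));R,t=M[:3,:3],M[:3,3]
    else: R,t=np.array(v['R']),np.array(v['t'])
    return R,t,np.array([[v['fx'],0,v['cx']],[0,v['fy'],v['cy']],[0,0,1]])
def atz(c,uv,z):
    R,t,K=c;uv=np.atleast_2d(uv);o=-R.T@t
    d=(R.T@np.linalg.inv(K)@np.c_[uv,np.ones(len(uv))].T).T
    return o+d*((z-o[2])/d[:,2])[:,None]
def proj(c,X):
    R,t,K=c;p=K@(R@np.atleast_2d(X).T+t[:,None]);return (p[:2]/p[2]).T
def tri(obs):
    f=lambda X:np.concatenate([(proj(c,X)-uv).ravel() for c,uv in obs])
    r=least_squares(f,[.4,0,.05]);return r.x,np.round(r.fun,1)
E
python3 - <<'E'
from h import *
d=pickle.load(open('d0.pkl','rb'));T=cam(d['top']);S=cam(d['side'])
b=atz(T,[(289.2,111.7),(325.7,119.7),(297.7,256),(260,248)],.012);print(b.round(4),b.mean(0))
print(np.linalg.norm(b-np.roll(b,1,0),axis=1))
def yaw(v):return np.degrees(np.arctan2(v[1],v[0]))
print('bed yaw',yaw(b[0]-b[3]),yaw(b[1]-b[2]),yaw(b[0]-b[1])-90)
h=atz(T,[(199.7,211),(217.8,218),(208,246.7),(189.5,239.2)],.032);print(h.round(4),h.mean(0),yaw(h[0]-h[3]),yaw(h[1]-h[2]),yaw(h[0]-h[1])-90)
print(tri([(T,(200,228.7)),(S,(290.3,234.7))]))
# side bed corners
bs=atz(S,[(178.5,187.5),(193,165.5),(318.5,188),(311,213.5)],.012);print(bs.round(4))
hb=proj(T,[[0.4,0.12,.075]]);s=d['sense'];print(Rn.from_quat(s['tool_rot']).as_matrix().round(3))
E
```

```text
[[ 0.8103 -0.1076  0.012 ]
 [ 0.7871 -0.2129  0.012 ]
 [ 0.3958 -0.131   0.012 ]
 [ 0.4181 -0.024   0.012 ]] [ 0.60284828 -0.11888847  0.012     ]
[0.4009943  0.10785376 0.39977924 0.10937227]
bed yaw -12.040040753123039 -11.822228179119731 -12.42261706155466
[[0.5225 0.1459 0.032 ]
 [0.503  0.0949 0.032 ]
 [0.4226 0.1217 0.032 ]
 [0.4434 0.1738 0.032 ]] [0.47287925 0.13409143 0.032     ] -19.40585423557261 -18.49834430130786 -20.941547705499985
(array([0.47220354, 0.1393847 , 0.07339705]), array([ 0. ,  0.5, -0.5, -0. ]))
[[ 0.8034 -0.0927  0.012 ]
 [ 0.7856 -0.208   0.012 ]
 [ 0.3958 -0.1259  0.012 ]
 [ 0.418  -0.0111  0.012 ]]
[[ 0.931  0.364 -0.   ]
 [ 0.364 -0.931  0.002]
 [ 0.    -0.002 -1.   ]]
```

step_arm --commands '[0.043,-0.0245,-0.0016,0,0,-8.5,0.086,-0.049,-0.0032,0,0,-17,0.129,-0.0735,-0.005,0,0,-25.5,0.172,-0.098,-0.0065,0,0,-34,0.215,-0.1225,-0.008,0,0,-42.5,0.258,-0.147,-0.01,0,0,-51,0.301,-0.1715,-0.011,0,0,-59.5,0.344,-0.196,-0.013,0,0,-68,0.387,-0.2205,-0.0145,0,0,-76.5,0.43,-0.245,-0.016,0,0,-85]' --jaw 100 --grip_force 60

```text
t: 1.15
tcp_pos: [0.5398, -0.1954, 0.2472]
tool_rot: [0.597, 0.802, -0.0, -0.0]
force: [0.6, -0.1, 0.6]
finger_gap: 1.001
gripper_force: 0.0
```

```bash
cat >> h.py <<'E'
def go(X,yaw,s=None):
    """tool-frame shift and turn (deg) from current pose to TCP X, tool x yaw (deg), pointing down"""
    from station import manip
    s=s or manip.sense();R=Rn.from_quat(s['tool_rot'])
    c,n=np.cos(np.radians(yaw)),np.sin(np.radians(yaw))
    G=Rn.from_matrix(np.array([[c,n,0],[n,-c,0],[0,0,-1]]))
    print('t',s['t'],'tcp',s['tcp_pos'].round(4),'yaw',np.degrees(np.arctan2(*R.as_matrix()[[1,0],0])).round(2),'F',s['force'].round(1))
    print('shift',R.inv().apply(np.array(X)-s['tcp_pos']).round(4),'turn',(R.inv()*G).as_rotvec(degrees=True).round(2))
E
python3 -c "
from h import *
go([.603,-.119,.25],168)"
```

```text
t 1.15 tcp [ 0.5398 -0.1954  0.2472] yaw 106.71 F [ 0.6 -0.1  0.6]
shift [ 0.055   0.0825 -0.0028] turn [-1.000e-02 -1.000e-02 -6.129e+01]
```

step_arm --commands '[0.008,0.012,0,0,0,-8,0.016,0.024,0,0,0,-16,0.024,0.036,-0.001,0,0,-24,0.032,0.048,-0.001,0,0,-32,0.04,0.06,-0.002,0,0,-40,0.047,0.072,-0.002,0,0,-48,0.053,0.08,-0.003,0,0,-56,0.055,0.0825,-0.003,0,0,-61.5,0.055,0.0825,-0.003,0,0,-61.5,0.055,0.0825,-0.003,0,0,-61.5]'

```text
t: 2.15
tcp_pos: [0.6022, -0.1212, 0.25]
tool_rot: [0.107, 0.994, 0.0, -0.0]
force: [0.1, -0.2, 0.6]
finger_gap: 0.998
gripper_force: 0.0
```

Run:
```python
from h import *
from station import manip
s=manip.sense();v=manip.snapshot('wrist');pickle.dump((s,v),open('w1.pkl','wb'))
print(s['tcp_pos'],s['tool_rot'],s['q'])
c=cv2.resize(v['pixels'],None,fx=1.5625,fy=1.5625,interpolation=cv2.INTER_CUBIC);cv2.imwrite('pics/w1.png',c)
go([.472,.1385,.2],160.5)
```

```text
[ 0.60224177 -0.12121588  0.24999936] [ 1.06713354e-01  9.94289735e-01  3.66115101e-05 -4.25958756e-04] [-3.80228040e-01  4.93438345e-01  1.43915541e+00 -1.70427860e-04
  1.20983897e+00 -1.73713022e+00]
t 2.2 tcp [ 0.6023 -0.1213  0.25  ] yaw 167.75 F [ 0.9 -0.1 -0.2]
shift [0.1824 0.2263 0.0502] turn [-0.   -0.04  7.25]
```

View pics/w1.png

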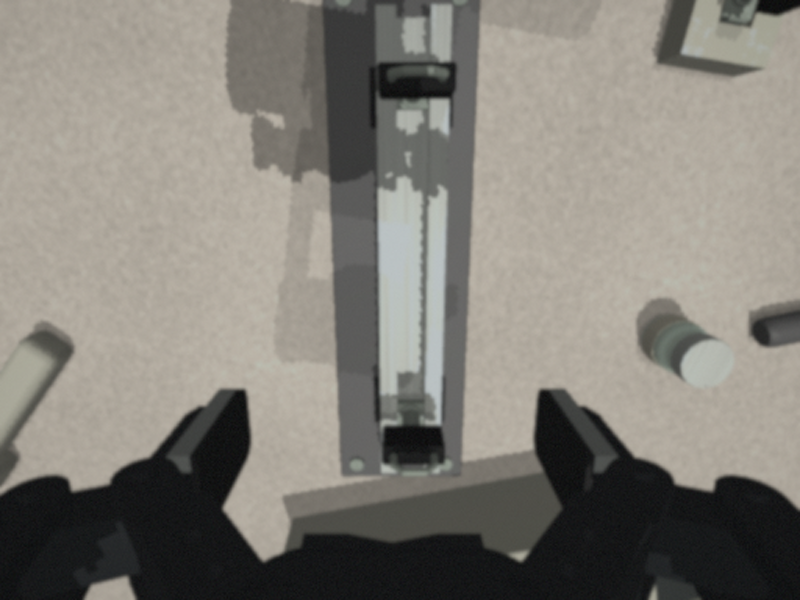

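Wrist view: bed edges run from (323,0) to (343,475) and from (480,0) to (461,475) in the enlarged image. Its far corners are there and at (461,475). The channel spans about columns 377 to 446 at row 300, right of the bed's middle, so it sits off in bed y. Fitted hangers are at (417,80) and (413,440).

Run:
```python
from h import *
s,v=pickle.load(open('w1.pkl','rb'));C=cam(v,s)
p=np.array([(343,475),(461,475),(323,0),(480,0)])/1.5625-.18
b=atz(C,p,.012);print(b.round(4))
y=lambda a:np.degrees(np.arctan2(a[1],a[0])).round(2)
print(y(b[0]-b[2]),y(b[1]-b[3]))
yaw=np.radians(-12.0);ex=np.array([np.cos(yaw),np.sin(yaw),0]);ey=np.array([-ex[1],ex[0],0]);O=np.array([.603,-.119,0])
print('bed edge y',[(q-O)@ey for q in b],'x',[(q-O)@ex for q in b])
g=cv2.cvtColor(v['pixels'],cv2.COLOR_BGR2GRAY)
for z in (.012,.046):
    xs=np.arange(-.05,.0501,.002);ys=np.arange(-.06,.0601,.001)
    X=O+xs[:,None,None]*ex+ys[None,:,None]*ey+[0,0,z]
    uv=proj(C,X.reshape(-1,3)).astype(np.float32).reshape(len(xs),len(ys),2)
    w=cv2.remap(g,uv[...,0],uv[...,1],cv2.INTER_LINEAR)
    cv2.imwrite(f'pics/rect{int(z*1000)}.png',cv2.resize(w,None,fx=6,fy=8))
    for a,bb in ((0,17),(17,34),(34,51)):
        m=np.median(w[a:bb],0);print(z,xs[a],' '.join(f'{int(k*1000)}:{int(q)}' for k,q in zip(ys.round(4),m)))
```

```text
[[ 0.7874 -0.2068  0.012 ]
 [ 0.8102 -0.1016  0.012 ]
 [ 0.4151 -0.1291  0.012 ]
 [ 0.438  -0.0232  0.012 ]]
-11.78 -11.89
bed edge y [np.float64(-0.04751473337824354), np.float64(0.060130537699300775), np.float64(-0.04896689602830266), np.float64(0.059421754987374335)] x [np.float64(0.1985909225125267), np.float64(0.19902763451728564), np.float64(-0.18173733923028804), np.float64(-0.18131335207658122)]
0.012 -0.05 -60:175 -59:175 -58:174 -57:174 -56:175 -55:175 -54:175 -53:174 -52:172 -51:161 -50:140 -49:117 -48:104 -47:101 -46:101 -45:101 -44:101 -43:100 -42:100 -41:100 -40:100 -39:99 -38:99 -37:99 -36:99 -35:99 -34:98 -33:97 -32:97 -31:96 -30:96 -29:95 -28:94 -27:93 -26:94 -25:95 -24:95 -23:94 -22:94 -21:93 -20:93 -19:92 -18:92 -17:89 -16:85 -15:82 -14:105 -13:139 -12:167 -11:181 -10:185 -9:182 -8:183 -7:185 -6:187 -5:189 -4:189 -3:189 -2:190 -1:190 0:190 1:190 2:190 3:190 4:191 5:190 6:190 7:188 8:185 9:185 10:186 11:188 12:189 13:190 14:190 15:189 16:189 17:188 18:188 19:184 20:171 21:150 22:128 23:114 24:113 25:131 26:156 27:175 28:185 29:189 30:190 31:190 32:190 33:190 34:189 
[... 3928 characters left out ...]
-41:91 -40:91 -39:91 -38:91 -37:91 -36:91 -35:91 -34:91 -33:91 -32:91 -31:92 -30:91 -29:92 -28:91 -27:91 -26:91 -25:92 -24:91 -23:91 -22:91 -21:91 -20:91 -19:91 -18:91 -17:91 -16:89 -15:83 -14:84 -13:104 -12:137 -11:170 -10:185 -9:188 -8:187 -7:186 -6:186 -5:188 -4:190 -3:191 -2:191 -1:191 0:190 1:190 2:191 3:191 4:191 5:191 6:190 7:189 8:188 9:188 10:189 11:190 12:191 13:191 14:191 15:190 16:189 17:186 18:175 19:149 20:125 21:115 22:121 23:144 24:171 25:185 26:189 27:190 28:191 29:192 30:192 31:191 32:191 33:191 34:189 35:180 36:158 37:130 38:106 39:95 40:94 41:94 42:93 43:94 44:95 45:97 46:100 47:103 48:104 49:104 50:104 51:104 52:105 53:114 54:133 55:154 56:166 57:170 58:171 59:172 60:172
```

step_arm --commands '[0.023,0.028,0.006,0,0,1,0.046,0.056,0.012,0,0,2,0.069,0.085,0.018,0,0,3,0.092,0.114,0.024,0,0,4,0.115,0.143,0.03,0,0,5,0.138,0.172,0.037,0,0,6,0.161,0.2,0.044,0,0,6.8,0.182,0.226,0.05,0,0,7.2,0.182,0.226,0.05,0,0,7.2,0.182,0.226,0.05,0,0,7.2]'

```text
t: 3.2
tcp_pos: [0.4722, 0.1381, 0.2005]
tool_rot: [0.168, 0.986, -0.0, 0.0]
force: [0.9, -0.2, -0.1]
finger_gap: 1.004
gripper_force: 0.0
```

Run:
```python
from h import *
from station import manip
s=manip.sense();v=manip.snapshot('wrist');pickle.dump((s,v),open('w2.pkl','wb'))
print(s['tcp_pos'],s['tool_rot'],s['qd'].round(3))
c=cv2.resize(v['pixels'],None,fx=1.5625,fy=1.5625,interpolation=cv2.INTER_CUBIC);cv2.imwrite('pics/w2.png',c)
d=pickle.load(open('d0.pkl','rb'));T=cam(d['top'])
ch=atz(T,np.array([(163,53),(230,65),(130,540),(63,528)])/4+[255,108],.046);O=np.array([.603,-.119,0])
yaw=np.radians(-12.0);ex=np.array([np.cos(yaw),np.sin(yaw),0]);ey=np.array([-ex[1],ex[0],0])
print(ch.round(4),ch.mean(0),[(q-O)@ey for q in ch])
```

```text
[0.47218823 0.13809092 0.20046189] [ 1.67619684e-01  9.85851670e-01 -1.61996578e-04  3.17200545e-04] [-0.031  0.004 -0.027 -0.002 -0.004 -0.005]
[[ 0.7752 -0.1237  0.046 ]
 [ 0.7667 -0.1708  0.046 ]
 [ 0.4342 -0.1     0.046 ]
 [ 0.4424 -0.0536  0.046 ]] [ 0.604621   -0.11204503  0.046     ] [np.float64(0.031166437532990723), np.float64(-0.016627728998307112), np.float64(-0.016536329374952946), np.float64(0.030557668173965928)]
```

View pics/w2.png

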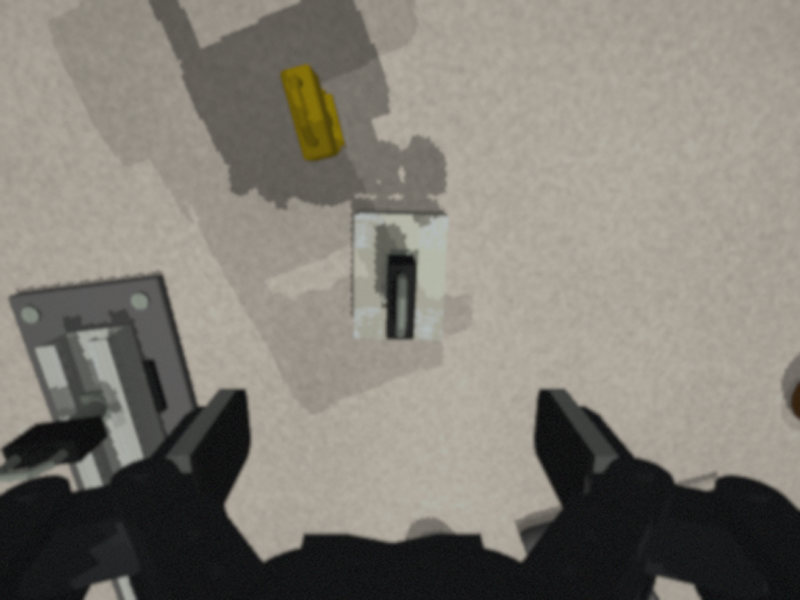

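Wrist view: the wing is about columns 387–414, rows 254–338 (enlarged), in the holder with corners about (356,213), (447,213), (440,338) and (352,338). The yellow decoy is at (312,112), well clear.

Run:
```python
from h import *
s,v=pickle.load(open('w2.pkl','rb'));C=cam(v,s)
d=pickle.load(open('d0.pkl','rb'));T=cam(d['top']);S=cam(d['side'])
f=lambda a:np.array(a)/1.5625-.18
h=atz(C,f([(356,213),(447,213),(440,338),(352,338)]),.032);print(h.round(4),h.mean(0).round(4),[np.linalg.norm(h[i]-h[i-1]).round(4) for i in range(4)])
y=lambda a:np.degrees(np.arctan2(a[1],a[0])).round(2)
print('yaw',y(h[3]-h[0]),y(h[2]-h[1]),y(h[0]-h[1])+90)
# wing bottom-of-image edge (far top edge) & near edge
w=atz(C,f([(387.5,338),(414,338),(390,256),(414,256)]),.09);print(w.round(4))
print('top wing z=.09',atz(T,[(200,228.7)],.09).round(4))
for n in ((T,(200,228.7)),):pass
print('tri',tri([(T,(200,228.7)),(S,(290.3,234.7)),(C,f((400.5,296)))]))
print('tri side+wrist',tri([(S,(290.3,234.7)),(C,f((400.5,296)))]))
```

```text
[[0.4246 0.1309 0.032 ]
 [0.4437 0.1853 0.032 ]
 [0.5223 0.1556 0.032 ]
 [0.5025 0.0989 0.032 ]] [0.4733 0.1427 0.032 ] [np.float64(0.0841), np.float64(0.0576), np.float64(0.084), np.float64(0.06)]
yaw -22.34 -20.68 -19.269999999999996
[[0.4907 0.1293 0.09  ]
 [0.4956 0.1432 0.09  ]
 [0.4479 0.1458 0.09  ]
 [0.452  0.1578 0.09  ]]
top wing z=.09 [[0.474  0.1373 0.09  ]]
tri (array([0.47347952, 0.1426043 , 0.07656587]), array([-1.3,  0.1, -1. , -0.1, -0.5, -0.2]))
tri side+wrist (array([0.47309466, 0.14317607, 0.07812874]), array([-0.8, -0.4, -0. , -0.3]))
```

```bash
python3 -c "
from h import *
go([.4735,.1422,.057],159.6)"
```

```text
t 3.25 tcp [0.473  0.1375 0.2007] yaw 160.63 F [ 0.3 -0.3 -0.5]
shift [0.0013 0.0046 0.1437] turn [0.01 0.09 1.03]
```

step_arm --commands '[0.001,0.0046,0.012,0,0,1,0.001,0.0046,0.03,0,0,1,0.001,0.0046,0.05,0,0,1,0.001,0.0046,0.07,0,0,1,0.001,0.0046,0.09,0,0,1,0.001,0.0046,0.108,0,0,1,0.001,0.0046,0.124,0,0,1,0.001,0.0046,0.135,0,0,1,0.001,0.0046,0.142,0,0,1,0.001,0.0046,0.144,0,0,1]'

```text
t: 4.25
tcp_pos: [0.4728, 0.1423, 0.0555]
tool_rot: [0.177, 0.984, -0.0, -0.0]
force: [-0.7, 0.5, 1.3]
finger_gap: 0.999
gripper_force: 0.0
```

Run:
```python
from h import *
from station import manip
s=manip.sense();v=manip.snapshot('wrist');pickle.dump((s,v),open('w3.pkl','wb'))
cv2.imwrite('pics/w3.png',v['pixels'])
go([.4735,.1422,.057],159.6,s)
```

```text
t 4.25 tcp [0.4728 0.1423 0.0555] yaw 159.59 F [-0.7  0.5  1.3]
shift [-0.0007  0.0002 -0.0015] turn [-0.02 -0.05 -0.01]
```

View pics/w3.png

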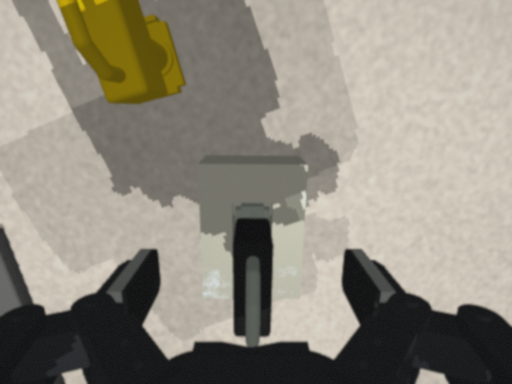

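The wing is at columns 233–272, rows 219–335, centred within 0.5 mm between the finger tips (159 and 343). Now I'll check x and close.

Run:
```python
from h import *
s,v=pickle.load(open('w3.pkl','rb'));C=cam(v,s)
w=atz(C,[(252.5,219),(252.5,335)],.09);print(w.round(4),w.mean(0))
R=Rn.from_quat(s['tool_rot']);print((R.inv().apply(w-s['tcp_pos'])).round(4))
```

```text
[[0.444  0.154  0.09  ]
 [0.4921 0.1362 0.09  ]] [0.46805939 0.14506901 0.09      ]
[[ 0.0311  0.0009 -0.0345]
 [-0.0203  0.001  -0.0345]]
```

step_arm --commands '[0,0,-0.0005,0,0,0,0,0,-0.0005,0,0,0,0,0,-0.0005,0,0,0,0,0,-0.0005,0,0,0,0,0,-0.0005,0,0,0,0,0,-0.0005,0,0,0,0,0,-0.0005,0,0,0,0,0,-0.0005,0,0,0,0,0,-0.0005,0,0,0,0,0,-0.0005,0,0,0]' --jaw 0 --grip_force 60

```text
t: 5.3
tcp_pos: [0.473, 0.1427, 0.0573]
tool_rot: [0.177, 0.984, 0.0, 0.0]
force: [-0.2, 0.7, 5.9]
finger_gap: 0.176
gripper_force: 58.9
```

step_arm --commands '[0,0,-0.005,0,0,0,0,0,-0.02,0,0,0,0,0,-0.045,0,0,0,0,0,-0.075,0,0,0,0,0,-0.105,0,0,0,-0.012,-0.011,-0.125,0,0,0,-0.04,-0.035,-0.135,0,0,-1,-0.07,-0.062,-0.135,0,0,-2.5,-0.1,-0.089,-0.135,0,0,-4,-0.13,-0.116,-0.135,0,0,-5.5]'

```text
t: 6.3
tcp_pos: [0.5542, -0.0125, 0.1916]
tool_rot: [0.128, 0.992, 0.0, -0.001]
force: [1.2, 0.2, -3.1]
finger_gap: 0.177
gripper_force: 58.6
```

```bash
python3 -c "
from h import *
from station import manip
s=manip.sense();print(s['finger_gap'],s['gripper_force'],s['ft_torque'])
go([.6055,-.1073,.15],168)"
```

```text
0.17664359027258728 58.621925711631775 [-0.01168156 -0.00042975  0.04027375]
t 6.3 tcp [ 0.5542 -0.0125  0.1916] yaw 165.23 F [ 1.2  0.2 -3.1]
shift [-0.0738 -0.0786  0.0415] turn [ 0.   -0.07 -2.77]
```

step_arm --commands '[-0.02,-0.022,0.002,0,0,-1,-0.038,-0.041,0.006,0,0,-2,-0.054,-0.058,0.014,0,0,-2.7,-0.066,-0.07,0.024,0,0,-2.7,-0.072,-0.077,0.034,0,0,-2.7,-0.0738,-0.079,0.041,0,0,-2.7,-0.0738,-0.079,0.046,0,0,-2.7,-0.0738,-0.079,0.05,0,0,-2.7,-0.0738,-0.079,0.05,0,0,-2.7,-0.0738,-0.079,0.05,0,0,-2.7]'

```text
t: 7.3
tcp_pos: [0.6053, -0.1058, 0.1421]
tool_rot: [0.105, 0.994, 0.0, 0.0]
force: [-0.2, -0.6, -2.2]
finger_gap: 0.177
gripper_force: 58.6
```

Run:
```python
from h import *
from station import manip
s=manip.sense();v=manip.snapshot('wrist');u=manip.snapshot('side');pickle.dump((s,v,u),open('w4.pkl','wb'))
a=cv2.resize(v['pixels'][150:384,100:400],None,fx=2.5,fy=2.5,interpolation=cv2.INTER_CUBIC)
cv2.imwrite('pics/w4.png',a);print(a.shape)
go([.6055,-.1073,.15],168,s)
```

```text
(585, 750, 3)
t 7.3 tcp [ 0.6053 -0.1058  0.1421] yaw 167.91 F [-0.2 -0.6 -2.2]
shift [-0.0005 -0.0014 -0.0079] turn [ 0.01  0.01 -0.09]
```

View pics/w4.png

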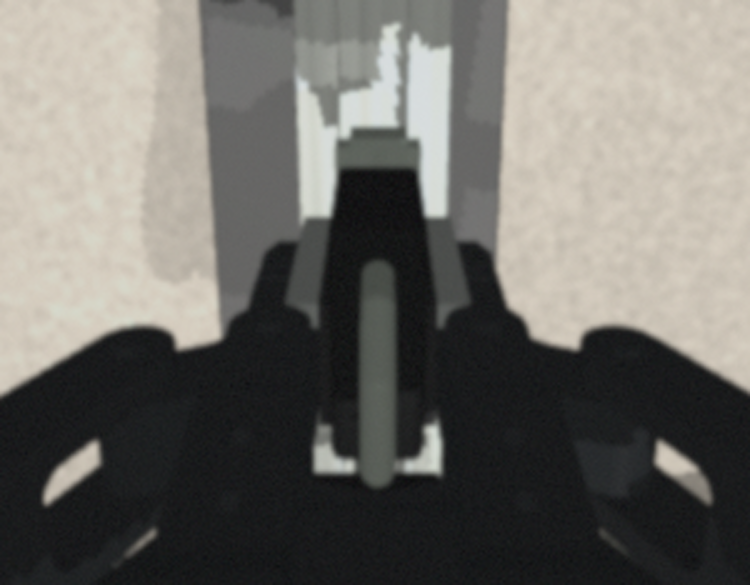

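Wrist view (2.5x crop, origin 100,150): the nut spans columns 337–419 (centre 378) and the channel 300–447 (centre 373.5). So the hanger must shift about 1.3 mm along tool −y, which agrees with the pose error. Next I'll estimate the lip height from the side view.

Run:
```python
from h import *
s,v,u=pickle.load(open('w4.pkl','rb'));C=cam(v,s);S=cam(u)
yaw=np.radians(-12.0);ex=np.array([np.cos(yaw),np.sin(yaw),0]);ey=np.array([-ex[1],ex[0],0]);O=np.array([.603,-.119,0])
def z_at(uv,e):
    a,b=atz(S,uv,0)[0],atz(S,uv,.1)[0];k=(e-(a-O)@ey)/((b-a)@ey);return (a+k*(b-a)).round(4)
print('lip z',z_at((247,181.5),.036),z_at((190,171.6),.036),z_at((304,191.4),.036))
print('bed near bottom',z_at((179,187.5),.060),z_at((311.5,213.5),.060))
g=cv2.cvtColor(v['pixels'],cv2.COLOR_BGR2GRAY)
R=Rn.from_quat(s['tool_rot'])
ys=np.arange(-.03,.0301,.001)
for x0,x1 in((-.075,-.055),(-.055,-.035)):
  xs=np.arange(x0,x1,.002)
  X=O+(s['tcp_pos']-O)*[1,1,0]+xs[:,None,None]*ex+ys[None,:,None]*ey+[0,0,.046]
  uv=proj(C,X.reshape(-1,3)).astype(np.float32).reshape(len(xs),len(ys),2)
  print(x0,uv[...,1].min(),uv[...,1].max(),' '.join(f'{round(k*1000)}:{int(q)}' for k,q in zip(ys,np.median(cv2.remap(g,uv[...,0],uv[...,1],1),0))))
```

```text
lip z [ 0.5989 -0.0813  0.0557] [ 0.7702 -0.1177  0.0535] [ 0.4398 -0.0475  0.0578]
bed near bottom [ 0.8045 -0.1005  0.006 ] [ 0.4162 -0.018   0.0062]
-0.075 100.4777 125.68252 -30:67 -29:68 -28:67 -27:69 -26:84 -25:110 -24:121 -23:122 -22:121 -21:120 -20:123 -19:125 -18:125 -17:124 -16:125 -15:124 -14:123 -13:120 -12:118 -11:124 -10:126 -9:126 -8:127 -7:127 -6:124 -5:121 -4:122 -3:124 -2:125 -1:125 0:125 1:125 2:123 3:122 4:123 5:123 6:124 7:125 8:124 9:119 10:118 11:122 12:123 13:124 14:125 15:125 16:125 17:139 18:168 19:190 20:204 21:208 22:196 23:145 24:90 25:69 26:68 27:68 28:67 29:68 30:68
-0.055 128.31302 152.32243 -30:67 -29:68 -28:67 -27:69 -26:84 -25:109 -24:121 -23:122 -22:121 -21:120 -20:122 -19:124 -18:125 -17:125 -16:126 -15:125 -14:123 -13:119 -12:119 -11:125 -10:126 -9:126 -8:127 -7:127 -6:125 -5:121 -4:120 -3:123 -2:125 -1:125 0:126 1:125 2:123 3:123 4:123 5:123 6:124 7:125 8:125 9:122 10:119 11:121 12:123 13:124 14:125 15:125 16:126 17:125 18:124 19:123 20:123 21:123 22:119 23:99 24:75 25:69 26:71 27:75 28:79 29:81 30:83
```

step_arm --commands '[0,-0.0008,0.004,0,0,0,0,-0.0015,0.01,0,0,0,0,-0.0015,0.017,0,0,0,0,-0.0015,0.025,0,0,0,0,-0.0015,0.033,0,0,0,0,-0.0015,0.04,0,0,0,0,-0.0015,0.046,0,0,0,0,-0.0015,0.05,0,0,0,0,-0.0015,0.052,0,0,0,0,-0.0015,0.052,0,0,0]'

```text
t: 8.4
tcp_pos: [0.605, -0.108, 0.0895]
tool_rot: [0.106, 0.994, 0.0, -0.0]
force: [-0.5, 0.0, -2.5]
finger_gap: 0.178
gripper_force: 58.6
```

```bash
cat > st.py <<'E'
from h import *
from station import manip
s=manip.sense();R=Rn.from_quat(s['tool_rot'])
print('t',s['t'],'z',s['tcp_pos'].round(5),'yaw',np.degrees(np.arctan2(*R.as_matrix()[[1,0],0])).round(2),'F tool',R.inv().apply(s['force']).round(2),'M tool',R.inv().apply(s['ft_torque']).round(3),'gap',round(s['finger_gap'],4),'qd',np.abs(s['qd']).max().round(3))
E
python3 st.py; python3 -c "
from h import *
go([.6053,-.1073,.089],168)"
```

```text
t 8.4 z [ 0.60502 -0.10798  0.08955] yaw 167.86 F tool [ 0.45 -0.07  2.46] M tool [ 0.033 -0.025 -0.053] gap 0.1782 qd 0.007
t 8.4 tcp [ 0.605  -0.108   0.0895] yaw 167.86 F [-0.5  0.  -2.5]
shift [-0.0001  0.0007  0.0005] turn [ 0.   -0.02 -0.14]
```

```bash
cat > prof.py <<'E'
from h import *
from station import manip
P=[]
for _ in range(3):
    s=manip.sense();P.append(s['tcp_pos'].copy());v=manip.snapshot('wrist')
print(np.round(P,5).tolist())
C=cam(v,s);g=cv2.cvtColor(v['pixels'],cv2.COLOR_BGR2GRAY)
yaw=np.radians(-12.0);ex=np.array([np.cos(yaw),np.sin(yaw),0]);ey=np.array([-ex[1],ex[0],0])
ys=np.arange(-.03,.0301,.0005)
for x0,x1 in((-.085,-.065),(-.065,-.045),(-.045,-.03)):
  xs=np.arange(x0,x1,.002)
  X=s['tcp_pos']*[1,1,0]+xs[:,None,None]*ex+ys[None,:,None]*ey+[0,0,.0495]
  uv=proj(C,X.reshape(-1,3)).astype(np.float32).reshape(len(xs),len(ys),2)
  m=np.median(cv2.remap(g,uv[...,0],uv[...,1],1),0)
  print(x0,int(uv[...,1].min()),int(uv[...,1].max()),' '.join(f'{k*1000:.1f}:{int(q)}' for k,q in zip(ys,m) if abs(k)>.0075 and abs(k)<.016 or abs(k)>.021 and abs(k)<.028))
E
python3 prof.py
```

```text
[[0.60502, -0.10798, 0.08955], [0.60523, -0.10806, 0.08985], [0.60535, -0.10812, 0.09007]]
-0.085 79 117 -28.0:71 -27.5:71 -27.0:71 -26.5:72 -26.0:72 -25.5:71 -25.0:72 -24.5:72 -24.0:74 -23.5:83 -23.0:101 -22.5:119 -22.0:129 -21.5:133 -16.0:135 -15.5:135 -15.0:135 -14.5:135 -14.0:135 -13.5:135 -13.0:135 -12.5:134 -12.0:134 -11.5:133 -11.0:131 -10.5:128 -10.0:125 -9.5:127 -9.0:134 -8.5:137 -8.0:137 7.5:134 8.0:135 8.5:136 9.0:136 9.5:135 10.0:134 10.5:132 11.0:126 11.5:123 12.0:124 12.5:128 13.0:131 13.5:132 14.0:133 14.5:135 15.0:136 15.5:136 21.0:132 21.5:133 22.0:133 22.5:133 23.0:133 23.5:133 24.0:131 24.5:125 25.0:117 25.5:112 26.0:111 26.5:110 27.0:110 27.5:110
-0.065 117 152 -28.0:72 -27.5:72 -27.0:72 -26.5:72 -26.0:72 -25.5:72 -25.0:72 -24.5:73 -24.0:75 -23.5:83 -23.0:101 -22.5:118 -22.0:128 -21.5:132 -16.0:136 -15.5:135 -15.0:135 -14.5:135 -14.0:136 -13.5:136 -13.0:135 -12.5:135 -12.0:134 -11.5:133 -11.0:132 -10.5:128 -10.0:125 -9.5:128 -9.0:134 -8.5:137 -8.0:137 7.5:134 8.0:135 8.5:136 9.0:136 9.5:136 10.0:135 10.5:133 11.0:127 11.5:123 12.0:125 12.5:129 13.0:131 13.5:132 14.0:133 14.5:134 15.0:135 15.5:135 21.0:133 21.5:134 22.0:138 22.5:143 23.0:141 23.5:155 24.0:158 24.5:149 25.0:132 25.5:98 26.0:79 26.5:74 27.0:73 27.5:72
-0.045 152 175 -28.0:72 -27.5:72 -27.0:73 -26.5:72 -26.0:72 -25.5:73 -25.0:73 -24.5:73 -24.0:75 -23.5:85 -23.0:101 -22.5:118 -22.0:128 -21.5:132 -16.0:135 -15.5:135 -15.0:135 -14.5:136 -14.0:137 -13.5:136 -13.0:136 -12.5:135 -12.0:134 -11.5:133 -11.0:131 -10.5:128 -10.0:125 -9.5:127 -9.0:132 -8.5:136 -8.0:136 7.5:134 8.0:135 8.5:136 9.0:136 9.5:135 10.0:135 10.5:132 11.0:127 11.5:123 12.0:124 12.5:128 13.0:131 13.5:131 14.0:132 14.5:133 15.0:134 15.5:135 21.0:133 21.5:133 22.0:133 22.5:133 23.0:133 23.5:132 24.0:126 24.5:113 25.0:95 25.5:80 26.0:74 26.5:72 27.0:72 27.5:73
```

step_arm --commands '[0,0.0003,0.002,0,0,0,0,0.0006,0.004,0,0,0,0,0.0006,0.006,0,0,0,0,0.0006,0.007,0,0,0,0,0.0006,0.008,0,0,0,0,0.0006,0.0085,0,0,0,0,0.0006,0.009,0,0,0,0,0.0006,0.0095,0,0,0,0,0.0006,0.01,0,0,0,0,0.0006,0.01,0,0,0]'

```text
t: 9.55
tcp_pos: [0.6052, -0.1074, 0.0798]
tool_rot: [0.106, 0.994, 0.0, -0.0]
force: [-0.2, 0.5, -2.3]
finger_gap: 0.17
gripper_force: 58.6
```

```bash
python3 st.py
```

```text
t 9.55 z [ 0.60523 -0.10744  0.07979] yaw 167.86 F tool [0.34 0.42 2.33] M tool [ 0.026 -0.028 -0.006] gap 0.1703 qd 0.002
```

step_arm --commands '[0,0,0.0005,0,0,0,0,0,0.001,0,0,0,0,0,0.0015,0,0,0,0,0,0.002,0,0,0,0,0,0.0025,0,0,0,0,0,0.003,0,0,0,0,0,0.0035,0,0,0,0,0,0.004,0,0,0,0,0,0.0045,0,0,0,0,0,0.0045,0,0,0]'

```text
t: 10.55
tcp_pos: [0.6052, -0.1074, 0.0752]
tool_rot: [0.106, 0.994, 0.0, -0.0]
force: [0.5, -0.0, -1.8]
finger_gap: 0.179
gripper_force: 58.6
```

```bash
python3 st.py
```

```text
t 10.55 z [ 0.60518 -0.10743  0.07523] yaw 167.86 F tool [-0.49  0.06  1.85] M tool [-0.012  0.08  -0.004] gap 0.1787 qd 0.001
```

step_arm --commands '[0,0,0.0005,0,0,0,0,0,0.001,0,0,0,0,0,0.0015,0,0,0,0,0,0.002,0,0,0,0,0,0.0025,0,0,0,0,0,0.003,0,0,0,0,0,0.0035,0,0,0,0,0,0.004,0,0,0,0,0,0.004,0,0,0,0,0,0.004,0,0,0]'

```text
t: 11.55
tcp_pos: [0.6053, -0.1075, 0.0715]
tool_rot: [0.106, 0.994, -0.0, 0.0]
force: [-0.8, 0.1, 4.2]
finger_gap: 0.18
gripper_force: 59.2
```

```bash
python3 st.py
```

```text
t 11.55 z [ 0.60532 -0.10746  0.07147] yaw 167.86 F tool [ 0.81 -0.09 -4.24] M tool [-0.03   0.293  0.013] gap 0.1796 qd 0.001
```

step_arm --commands '[0,0,0.001,0,0,0,0,0,0.002,0,0,0,0,0,0.003,0,0,0,0,0,0.004,0,0,0,0,0,0.005,0,0,0,0,0,0.006,0,0,0,0,0,0.0067,0,0,0,0,0,0.0072,0,0,0,0,0,0.0072,0,0,0,0,0,0.0072,0,0,0]'

```text
t: 12.55
tcp_pos: [0.6054, -0.1075, 0.0649]
tool_rot: [0.106, 0.994, -0.0, 0.0]
force: [-2.0, 0.9, 9.2]
finger_gap: 0.179
gripper_force: 59.9
```

```bash
python3 st.py
```

```text
t 12.55 z [ 0.60536 -0.10747  0.06495] yaw 167.86 F tool [ 2.12  0.44 -9.17] M tool [-0.087  0.492 -0.021] gap 0.1787 qd 0.002
```

step_arm --commands '[0,0,0.0005,0,0,0,0,0,0.001,0,0,0,0,0,0.0012,0,0,0,0,0,0.0012,0,0,0,0,0,0.0012,0,0,2,0,0,0.0012,0,0,4,0,0,0.0012,0,0,6,0,0,0.0012,0,0,9,0,0,0.0012,0,0,12,0,0,0.0012,0,0,12]'

```text
t: 13.55
tcp_pos: [0.6061, -0.1077, 0.0641]
tool_rot: [0.21, 0.978, -0.0, 0.001]
force: [-1.4, 0.5, 9.0]
finger_gap: 0.177
gripper_force: 60.2
```

```bash
python3 st.py
```

```text
t 13.55 z [ 0.60614 -0.10774  0.06412] yaw 155.81 F tool [ 1.47 -0.07 -9.04] M tool [-0.007  0.382 -0.006] gap 0.1766 qd 0.028
```

step_arm --commands '[0,0,0,0,0,4,0,0,0,0,0,8,0,0,0,0,0,13,0,0,0,0,0,18,0,0,0,0,0,23,0,0,0,0,0,28,0,0,0,0,0,33,0,0,0,0,0,37,0,0,0,0,0,40,0,0,0,0,0,40]'

```text
t: 14.55
tcp_pos: [0.6072, -0.1082, 0.0644]
tool_rot: [0.531, 0.847, 0.001, 0.002]
force: [-0.4, 0.1, 9.6]
finger_gap: 0.175
gripper_force: 60.2
```

```bash
python3 st.py
```

```text
t 14.55 z [ 0.60723 -0.10817  0.06442] yaw 115.8 F tool [ 0.26 -0.3  -9.61] M tool [ 0.018  0.113 -0.039] gap 0.1755 qd 0.027
```

step_arm --commands '[0,0,0,0,0,4,0,0,0,0,0,8,0,0,0,0,0,13,0,0,0,0,0,18,0,0,0,0,0,23,0,0,0,0,0,28,0,0,0,0,0,33,0,0,0,0,0,37.7,0,0,0,0,0,37.7,0,0,0,0,0,37.7]'

```text
t: 15.55
tcp_pos: [0.6076, -0.1084, 0.0645]
tool_rot: [0.776, 0.63, 0.002, 0.003]
force: [0.1, -0.5, 8.7]
finger_gap: 0.179
gripper_force: 60.2
```

```bash
python3 st.py; python3 -c "
from h import *
go([.605,-.1074,.0642],78)"
```

```text
t 15.55 z [ 0.6076  -0.10835  0.06453] yaw 78.15 F tool [-0.51  0.26 -8.7 ] M tool [-0.069  0.029  0.021] gap 0.1795 qd 0.003
t 15.55 tcp [ 0.6076 -0.1084  0.0645] yaw 78.15 F [ 0.1 -0.5  8.7]
shift [ 0.0004 -0.0027  0.0003] turn [0.34 0.05 0.15]
```

Run:
```python
from h import *
s,v=pickle.load(open('w1.pkl','rb'));C=cam(v,s);T=cam(pickle.load(open('d0.pkl','rb'))['top'])
yaw=np.radians(-12.0);ex=np.array([np.cos(yaw),np.sin(yaw),0]);O=np.array([.603,-.119,0])
f=lambda a:np.array(a)/1.5625-.18
for rows,z in (((63,460),.101),((97,427),.071)):
    e=(atz(C,f([(417,rows[0]),(413,rows[1])]),z)-O)@ex;print(z,e.round(4),e.mean().round(4))
e=(atz(T,np.array([(187,116),(115,461)])/4+[255,108],.101)-O)@ex;print('top',e,e.mean())
```

```text
0.101 [-0.1254  0.1235] -0.001
0.071 [-0.1121  0.1153] 0.0016
top [ 0.11849955 -0.1179946 ] 0.00025247487923382717
```

step_arm --commands '[0,-0.001,0,0,0,0,0,-0.002,0,0,0,0,0,-0.0027,0,0,0,0,0,-0.0027,0,0,0,0,0,-0.0027,-0.0006,0,0,0,0,-0.0027,-0.0012,0,0,0,0,-0.0027,-0.0018,0,0,0,0,-0.0027,-0.0024,0,0,0,0,-0.0027,-0.003,0,0,0,0,-0.0027,-0.003,0,0,0]'

```text
t: 16.55
tcp_pos: [0.6071, -0.1083, 0.0678]
tool_rot: [0.776, 0.63, 0.003, 0.005]
force: [2.5, 0.2, 6.8]
finger_gap: 0.183
gripper_force: 59.7
```

```bash
python3 st.py
```

```text
t 16.55 z [ 0.60714 -0.10828  0.06775] yaw 78.13 F tool [ 0.71  2.44 -6.79] M tool [-0.729  0.125  0.032] gap 0.1826 qd 0.001
```

step_arm --commands '[0,-0.0008,0,0,0,0,0,-0.0016,0,0,0,0,0,-0.0024,0,0,0,0,0,-0.003,0,0,0,0,0,-0.003,0,0,0,0,0,-0.003,0,0,0,0,0,-0.002,0,0,0,0,0,-0.001,0,0,0,0,0,-0.0005,0,0,0,0,0,-0.0005,0,0,0]'

```text
validation failed for argument at $.co...
```

```bash
python3 st.py
```

```text
t 16.55 z [ 0.60714 -0.10828  0.06775] yaw 78.13 F tool [ 0.71  2.44 -6.79] M tool [-0.729  0.125  0.032] gap 0.1826 qd 0.001
```

step_arm --commands '[0,-0.0008,0,0,0,0,0,-0.0016,0,0,0,0,0,-0.0024,0,0,0,0,0,-0.003,0,0,0,0,0,-0.003,0,0,0,0,0,-0.003,0,0,0,0,0,-0.002,0,0,0,0,0,-0.001,0,0,0,0,0,-0.001,0,0,0,0,0,-0.001,0,0,0,0]'

```text
t: 17.55
tcp_pos: [0.6056, -0.1081, 0.0675]
tool_rot: [0.776, 0.63, 0.003, 0.004]
force: [1.9, -0.1, 7.3]
finger_gap: 0.177
gripper_force: 59.9
```

```bash
python3 st.py
```

```text
t 17.55 z [ 0.60565 -0.10813  0.06754] yaw 78.14 F tool [ 0.25  1.96 -7.27] M tool [-0.527 -0.019  0.021] gap 0.1767 qd 0.002
```

step_arm --commands '[0,0.0005,0,0,0,0,0,0.001,-0.0002,0,0,0,0,0.001,-0.0004,0,0,0,0,0.001,-0.0006,0,0,0,0,0.001,-0.0008,0,0,0,0,0.001,-0.001,0,0,0,0,0.001,-0.0012,0,0,0,0,0.001,-0.0012,0,0,0,0,0.001,-0.0012,0,0,0,0,0.001,-0.0012,0,0,0]'

```text
t: 18.55
tcp_pos: [0.6057, -0.1081, 0.0679]
tool_rot: [0.776, 0.63, 0.002, 0.003]
force: [4.8, -1.3, 4.1]
finger_gap: 0.178
gripper_force: 59.4
```

```bash
python3 st.py
```

```text
t 18.55 z [ 0.60566 -0.1081   0.06789] yaw 78.14 F tool [-0.32  5.04 -4.02] M tool [-1.249 -0.108 -0.004] gap 0.1776 qd 0.002
```

step_arm --commands '[0,0.0005,0,0,0,0,0,0.001,0,0,0,0,0,0.0015,0,0,0,0,0,0.002,0,0,0,0,0,0.0025,0,0,0,0,0,0.0025,0,0,0,0,0,0.0025,0,0,0,0,0,0.0025,0,0,0,0,0,0.0025,0,0,0,0,0,0.0025,0,0,0,0]'

```text
t: 19.55
tcp_pos: [0.6059, -0.1081, 0.0678]
tool_rot: [0.776, 0.63, 0.0, 0.001]
force: [3.1, -2.3, 6.8]
finger_gap: 0.177
gripper_force: 60.0
```

```bash
python3 st.py
```

```text
t 19.55 z [ 0.6059  -0.10808  0.06783] yaw 78.17 F tool [-1.6   3.51 -6.78] M tool [-0.681 -0.301 -0.039] gap 0.1775 qd 0.001
```

step_arm --commands '[0,0.0005,-0.0003,0,0,0,0,0.001,-0.0006,0,0,0,0,0.0015,-0.0009,0,0,0,0,0.0015,-0.0012,0,0,0,0,0.0015,-0.0015,0,0,0,0,0.0015,-0.0015,0,0,0,0,0.0015,-0.0015,0,0,0,0,0.0015,-0.0015,0,0,0,0,0.0015,-0.0015,0,0,0,0,0.0015,-0.0015,0,0,0]'

```text
t: 20.55
tcp_pos: [0.6061, -0.108, 0.068]
tool_rot: [0.776, 0.63, -0.001, -0.0]
force: [1.6, -4.9, -1.6]
finger_gap: 0.179
gripper_force: 58.8
```

```bash
python3 st.py
```

```text
t 20.55 z [ 0.60606 -0.10801  0.06796] yaw 78.17 F tool [-4.45  2.55  1.55] M tool [-0.672 -0.842 -0.007] gap 0.1793 qd 0.003
```

step_arm --commands '[-0.0005,0.0005,0,0,0,0,-0.001,0.001,0,0,0,0,-0.0015,0.0015,0,0,0,0,-0.0015,0.0015,0,0,0,0,-0.0015,0.0015,0,0,0,0,-0.0015,0.0015,0,0,0,0,-0.0015,0.0015,0,0,0,0,-0.0015,0.0015,0,0,0,0,-0.0015,0.0015,0,0,0,0,-0.0015,0.0015,0,0,0,0]'

```text
t: 21.55
tcp_pos: [0.6063, -0.1085, 0.068]
tool_rot: [0.776, 0.63, -0.001, -0.002]
force: [-2.1, 4.2, -3.2]
finger_gap: 0.175
gripper_force: 58.4
```

```bash
python3 st.py
```

```text
t 21.55 z [ 0.60627 -0.10847  0.068  ] yaw 78.15 F tool [ 3.64 -2.93  3.18] M tool [ 0.617  0.626 -0.059] gap 0.1747 qd 0.002
```

step_arm --commands '[0.0004,-0.0004,0.0002,0,0,0,0.0007,-0.0008,0.0004,0,0,0,0.0007,-0.0008,0.0004,0,0,0,0.0007,-0.0008,0.0004,0,0,0,0.0007,-0.0008,0.0004,0,0,0,0.0007,-0.0008,0.0004,0,0,0,0.0007,-0.0008,0.0004,0,0,0,0.0007,-0.0008,0.0004,0,0,0,0.0007,-0.0008,0.0004,0,0,0,0.0007,-0.0008,0.0004,0,0,0]'

```text
t: 22.55
tcp_pos: [0.6063, -0.1084, 0.068]
tool_rot: [0.776, 0.63, -0.0, -0.001]
force: [-3.6, 3.3, -3.4]
finger_gap: 0.173
gripper_force: 58.5
```

step_arm --commands '[0,0,0,0,0,0,0,0,0,0,0,0,0,0,0,0,0,0,0,0,0,0,0,0,0,0,0,0,0,0,0,0,0,0,0,0,0,0,0,0,0,0,0,0,0,0,0,0,0,0,0,0,0,0,0,0,0,0,0,0]' --jaw 100

```text
t: 23.55
tcp_pos: [0.607, -0.1086, 0.0682]
tool_rot: [0.776, 0.63, 0.0, 0.0]
force: [-0.5, 0.5, -0.3]
finger_gap: 0.997
gripper_force: 0.0
```

```bash
python3 st.py
```

```text
t 23.55 z [ 0.60704 -0.10862  0.06821] yaw 78.16 F tool [ 0.43 -0.57  0.28] M tool [0.021 0.035 0.011] gap 0.9973 qd 0.002
```

step_arm --commands '[0,0,-0.004,0,0,0,0,0,-0.014,0,0,0,0,0,-0.03,0,0,0,0,0,-0.05,0,0,0,0,0,-0.075,0,0,0,0,0,-0.1,0,0,0,0,0,-0.125,0,0,0,0,0,-0.145,0,0,0,0,0,-0.15,0,0,0,0,0,-0.15,0,0,0]'

```text
t: 24.55
tcp_pos: [0.6075, -0.1088, 0.2195]
tool_rot: [0.776, 0.63, 0.001, 0.001]
force: [-0.3, -0.2, -0.7]
finger_gap: 1.001
gripper_force: 0.0
```

Run:
```python
from h import *
from station import manip
s=manip.sense();v=manip.snapshot('wrist');u=manip.snapshot('side');pickle.dump((s,v,u),open('w5.pkl','wb'))
a=v['pixels'];b=cv2.resize(u['pixels'][145:215,175:325],(768,358),interpolation=cv2.INTER_CUBIC)
im=np.zeros((600,768,3),np.uint8);im[:358]=b;im[358:,:]=cv2.resize(a[120:282],(768,242))
cv2.imwrite('pics/w5.png',im);print(s['t'],s['force'].round(1),s['tcp_pos'].round(4))
```

```text
24.55 [-0.3 -0.2 -0.7] [ 0.6075 -0.1088  0.2195]
```

View pics/w5.png

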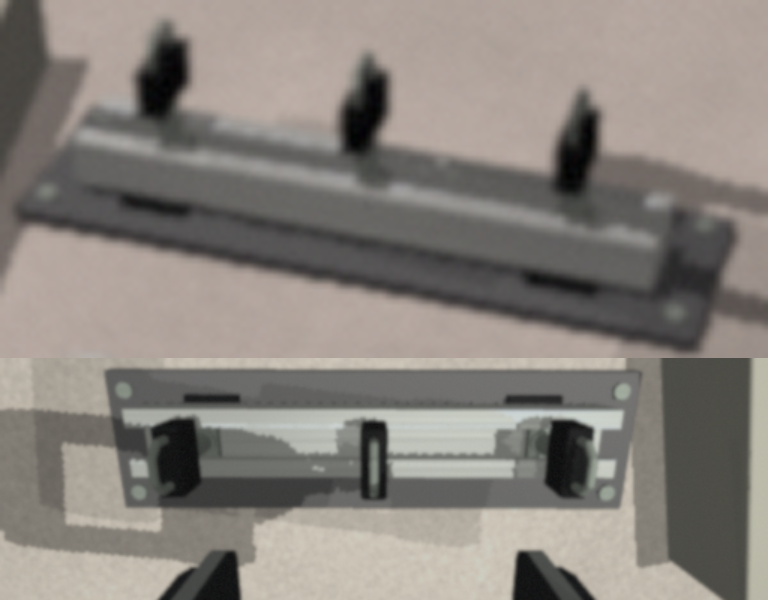

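The new hanger stands upright with its wing across and at the same height as its neighbours. In the wrist view its wing centre is at column 374, and the two outer hangers are symmetric about 373.5, so it is midway.

```bash
python3 -c "
from station import manip
print(manip.sign_off())"
```

```text
the job is handed in; nothing more can be done
None
```

The hanger is fitted to the channel midway between the other two, turned a quarter turn with the lips seated in the nut's grooves, and released; I handed the job in at about 25 s of the 54 s allowed.

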